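# Set the width of a board holder at its spoked handwheel

### The arm

A 6-joint arm with a two-finger parallel gripper is mounted at the origin on a cart in front of the work surface, level with it; the furniture and walls round the work are solid. World frame = base frame: x ahead of the robot, y to its left, z up, the work surface at z = 0. Lengths are in mm, angles in rad, forces in N, time in s.
With the tool pointing down it reaches from about 350 to 775 mm from the base axis. Payload 7.3 kg.
Tool frame: the origin (TCP) lies midway between the tips of the shut fingers; the grasp point (between the pads) lies 19 mm behind it; z points along the fingers, y is the line along which they close (so a half turn about z gives the same grasp; the last joint's range is limited). The gripper opens to 92 mm and grips with 3 to 60 N. Pads are 19 mm wide; open, the fingers measure 130 mm over their backs; the gripper's body (75 mm by 190 mm) begins 47 mm behind the grasp point.
Start: joints at [1.101, 0.342, 1.524, -0, 1.275, -0.146], TCP at [167.026, 497.742, 226.741] pointing down, gripper open.
Joint ranges: [-2.53, 2.53], [-0.77, 2.02], [0.04, 2.7], [-1, 4.14], [0.28, 2.66], [-3.11, 3.11]. Speed limits (rad/s): [2.57, 2.57, 3.14, 3.14, 3.14, 3.14].

### API

Orientations are given as [roll, pitch, yaw] about the fixed x, y, z axes, in that order (R = Rz(yaw) Ry(pitch) Rx(roll)).
In Python, from plant import get_obs, capture, camera_model, close_job, search_frame, regions_of, pinpoint gives the robot as it stands. The module is installed in compiled form; this text tells all that it offers.
- The arm moves only by the shell command python3 -m pendant 'ROWS'. ROWS is JSON, one flat list of numbers, 7 for each row, row after row: the shift along the tool's x, y, z in units of 30 mm (1.0 is 30 mm), then the turn, a rotation vector about the tool's x, y, z in units of 4 degrees (1.0 is 4 degrees), then the closure, from -1 (fully open) to 1 (shut), so that 0 is half open. In form: [dx, dy, dz, wx, wy, wz, gripper, dx, dy, dz, wx, wy, wz, gripper, ...]. A call has 1 to 12 rows; each row shifts and turns the commanded pose from where the row before left it, along the tool's axes as they then stand; what a row does not reach is not made up. A row lasts 1/10 s, in which the tool goes at most 50 mm and 8.59 degrees, less where a joint would pass 70% of its speed; a pose out of reach is approached as far as the arm can. A call with a number of a shift or a turn outside -1 to 1 is refused whole. A call with a gripper value outside its range is refused whole. The fingers move at their own pace and stop on an object; the grip force is fixed at half the most. Time passes only in rows, so rows that do not move let the fingers close. It gives the time, the measured TCP pose, the force, the opening and the grip force at its end, in the units of the state.
- get_obs(): the state, without advancing time (a new reading comes with each control period).
- capture(name): name is "scene" or "top"; returns the picture (480x640x3 uint8, red, green, blue); there is no depth.
- camera_model(name): a dict with "fov_y" (degrees; the focal length in pixels is half the picture's height over the tangent of half this angle, whatever the lens; pixels are square), "cx", "cy" (the principal point, pixels), "pose" (4x4, takes a point from camera to world coordinates). Camera axes: x right, y up, looking along -z (the intrinsics and any distortion apply to the point x, -y, -z); pixel columns grow to the right and rows downward; lengths in mm; the calibration is good to about 2 mm. A picture is of the moment at which its call begins. camera_model takes no time and is no camera call.
- close_job(): hands the job in; it is judged then, once.
Trained networks look in the newest picture that a camera, given by its name, has taken for a name from the list of things; names that differ only in an ending like _2 or _b are one class to them, and where a whole thing is asked for, a point or a joint stands for the part that bears it (a point fixed in the world has none). Each returns a list of dicts, best first, with "score" (0 to 1); they miss things now and then, are a little off and sometimes report something else, mostly with a low value. They report only what shows in the picture. A call takes as long as a camera call.
- search_frame(camera, thing): "location" ([column, row] in pixels, amid what is visible of it).
- regions_of(camera, thing): "pixels" (480x640 bool, what is visible of it) and "location" ([column, row] in pixels, amid what is visible of it).
- pinpoint(camera, thing): "location" ([column, row] in pixels: a listed point, or the origin of a listed thing).
The state is a dict: "time": time; "joint_positions": joint angles; "dq": joint speeds; "tau": joint torques, N m; "tool_pos": TCP position; "tcp_rot": TCP orientation; "contact_force": force on the tool from outside, world axes, zero at the start; "moment": the same for the moment, N m; "grip_width": finger opening in mm; "finger_force": force on a finger pad.
Only numpy, scipy, OpenCV 4.12 (cv2) and the standard library are available. Lean on these libraries where they do the work, as an engineer would, in place of code of your own. Each camera call takes 0.05 s, during which the arm holds its last target. There are 200 camera calls.

### The job

Set the board holder to the width for the next panels: gently push the spokes of its handwheel round until the red pointer on the sliding rail is in line with the yellow flag on the scale (not the blue one). Only push the wheel, do not grip it or push the rail itself, leave the bottle, jar and screwdriver where they are, and finish with the hand clear.

Things in the scene. Friction and masses are not known exactly. Their poses are not given: they have to be found in the camera images.
- holder: Adjustable board holder fixed on the bench, turned up to 0.35 rad: base plate 265x210x12 mm (x -70 to 195, y -105 to 105 mm), grey 58 mm square gear housing up to 68 mm high under the wheel. Origin on the bench below the wheel's axis; x points from the wheel to the rails, y left, z up. The two rails (x 90 to 165 mm) are 46 mm high; behind them at x 185 a white scale bar 50 mm high lies along y.
- wheel: Flat handwheel, vertical axis; origin on the axis at mid-height of the spokes, 93 mm above the bench. Hub radius 17 mm; four round spokes 12 mm thick along its own +x, +y, -x, -y, each with a black 20 mm ball centred 72 mm from the axis; no rim, so a fingertip fits between spokes. Stays where left; about 2 to 4 N on a spoke 58 mm out turns it. End stops 2.8 rad either side of mid-scale.
- slide_rail: Sliding aluminium rail, 75x14 mm, top 46 mm high, a red pointer on its far end. The wheel drives it along the holder's y: counter-clockwise seen from above moves it to +y (left), clockwise to the right, 20 mm per radian. Not to be pushed itself. Origin at bench level under its near end, mid-width.
- pointer (a point): Tip of the red pointer, which tapers from 14 to 3 mm on the far end of the sliding rail and points away from the wheel at the scale; 60 mm above the bench.
- flag_yellow: Yellow flag on the scale bar, 16 mm wide, 4 mm fin on top at its middle, top 75 mm high; fixed. Origin at bench level below its middle, axes as the holder's. It stands 28 to 42 mm left or right of mid-scale, the blue one on the other side. The pointer is in line when it has the same y along the holder's axis.
- flag_blue: The same flag in blue, for another width; not the one wanted.
- flux_bottle: White dropper bottle with red tip, 38 mm across, 109 mm high, standing loose left of the wheel. Origin at the centre of its underside.
- paste_jar: Jar with black lid, 61 mm across, 53 mm high, standing loose right of the wheel. Origin at the centre of its underside.
- screwdriver: Screwdriver with red handle, 191 mm long, 30 mm thick, lying loose further left along its own y. Origin at the middle, on the bench.

How it is judged (in metres and radians):
At the end, for the whole second after the job is handed in: The red pointer is within 3 mm of the middle of the yellow flag, measured along the scale, and the wheel is at rest; bottle, jar and screwdriver are within 20 mm of where they stood (y of pointer in the frame of flag_yellow between -0.003 and 0.003 m and angular speed of wheel below 0.05 rad/s and distance of each of flux_bottle, paste_jar, screwdriver from where it was at the start of the episode below 0.02 m); the robot touches nothing.
It fails at once if the handwheel is gripped or forced (fingers press on it with more than 25 N in all) (contact force between the fingers and wheel above 25 N).
It fails at once if the robot pushes the sliding rail itself instead of the wheel (contact force between any of the fingers, the arm and slide_rail above 1 N).
It fails at once if the flux bottle is moved more than 20 mm or lifted (distance of flux_bottle from where it was at the start of the episode above 0.02 m).
It fails at once if the paste jar is moved more than 20 mm or lifted (distance of paste_jar from where it was at the start of the episode above 0.02 m).
It fails at once if the screwdriver is moved more than 20 mm or lifted (distance of screwdriver from where it was at the start of the episode above 0.02 m).
It also fails if it takes over 48 s, if anything falls off the work surface, if the arm or the gripper's body presses on something with over 40 N, if the wrist force passes 120 N, or if a joint passes its speed limit or range.

## Working session

There is one attempt and no reset: what is moved stays moved. The work goes in short steps, Python scripts to look and compute and a shell command to move; the robot and the scene stay as the last step left them, time stands still between calls to the robot, and variables do not carry over. Pictures are saved under pics/ and viewed, at most 10 in all, crops included, and the job is handed in when it is done.

```bash
mkdir -p pics
cat > h.py <<'E'
import numpy as np, cv2
from plant import *
def ray(cam,px):
    m=camera_model(cam); f=240/np.tan(np.radians(m["fov_y"])/2); P=np.array(m["pose"])
    d=P[:3,:3]@np.array([(px[0]-m["cx"])/f,-(px[1]-m["cy"])/f,-1]); return P[:3,3],d
def at(cam,px,z):
    o,d=ray(cam,px); return (o+d*(z-o[2])/d[2]).round(1)
def save(cam,n):
    cv2.imwrite("pics/"+n,capture(cam)[:,:,::-1])
E
python3 - <<'E'
from h import *
print({k:v for k,v in get_obs().items() if k in("time","tool_pos","tcp_rot","grip_width")})
for c in("top","scene"):
    save(c,c+"0.png"); print(c,camera_model(c))
    for t,z in(("holder",0),("wheel",93),("pointer",60),("flag_yellow",0),("flag_blue",0),("flux_bottle",0),("paste_jar",0),("slide_rail",0)):
        for r in pinpoint(c,t)[:2]: print(t,np.round(r["score"],2),np.round(r["location"],1),at(c,r["location"],z))
E
```

```text
{'time': 0.0, 'tool_pos': array([166.82173062, 497.35799357, 226.04572365]), 'tcp_rot': array([-3.14007337e+00, -2.35644745e-04,  2.81781461e+00]), 'grip_width': 91.6399289591099}
top {'fov_y': 42.771247344704264, 'cx': 325.9551870622695, 'cy': 227.51326611921837, 'pose': array([[-2.88445645e-02,  9.93249594e-01, -1.12353171e-01,
         4.24429607e+02],
       [-9.99564386e-01, -2.79587231e-02,  9.45241679e-03,
         7.40951593e+01],
       [ 6.24735793e-03,  1.12576879e-01,  9.93623378e-01,
         1.37774364e+03],
       [ 0.00000000e+00,  0.00000000e+00,  0.00000000e+00,
         1.00000000e+00]])}
holder 0.78 [342.3 271.2] [480.5  27.2   0. ]
wheel 0.91 [345.5 270.7] [477.6  23.6  93. ]
pointer 0.53 [359.1 188.5] [657.  -13.2  60. ]
flag_yellow 0.58 [382.1 198.6] [642.8 -68.7   0. ]
flag_blue 0.55 [349.9 187.7] [670.    3.8   0. ]
flag_blue 0.36 [344.6 271.2] [480.4  22.    0. ]
flux_bottle 0.55 [270.1 256.3] [518.6 188.5   0. ]
paste_jar 0.87 [420.4 283. ] [ 449.1 -147.     0. ]
slide_rail 0.91 [347.9 231.9] [568.8  11.7   0. ]
slide_rail 0.56 [420.5 280.9] [ 453.8 -147.5    0. ]
scene {'fov_y': 49.63459339794961, 'cx': 320.619106602534, 'cy': 237.70274041304324, 'pose': array([[ 6.01405238e-01,  3.16069287e-01, -7.33765593e-01,
        -1.30743551e+02],
       [-7.98654762e-01,  2.62551757e-01, -5.41495288e-01,
        -4.89866810e+02],
       [ 2.15014162e-02,  9.11683487e-01,  4.10330243e-01,
         5.05543721e+02],
       [ 0.00000000e+00,  0.00000000e+00,  0.00000000e+00,
         1.00000000e+00]])}
holder 0.81 [289.5 309.1] [485.1  31.    0. ]
wheel 0.93 [290.1 268.7] [470.8  17.2  93. ]
pointer 0.83 [363.1 258.5] [640.3 -23.8  60. ]
flux_bottle 0.7 [237.1 278.1] [507.9 187.6   0. ]
paste_jar 0.72 [364.9 357.6] [ 450.7 -152.9    0. ]
slide_rail 0.68 [330.1 296.1] [568.8   0.7   0. ]
```

Run:
```python
import cv2
a=cv2.imread("pics/top0.png")[150:330,230:470]; cv2.imwrite("pics/a.png",cv2.resize(a,None,fx=3.3,fy=3.3,interpolation=3))
b=cv2.imread("pics/scene0.png")[190:390,190:450]; cv2.imwrite("pics/b.png",cv2.resize(b,None,fx=3,fy=3,interpolation=3))
```

```text
(no output)
```

View pics/a.png

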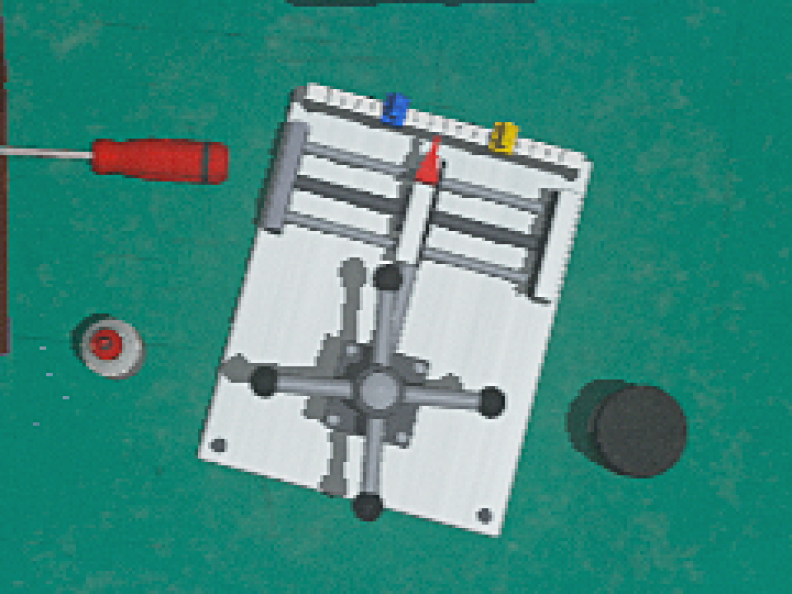

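View pics/b.png

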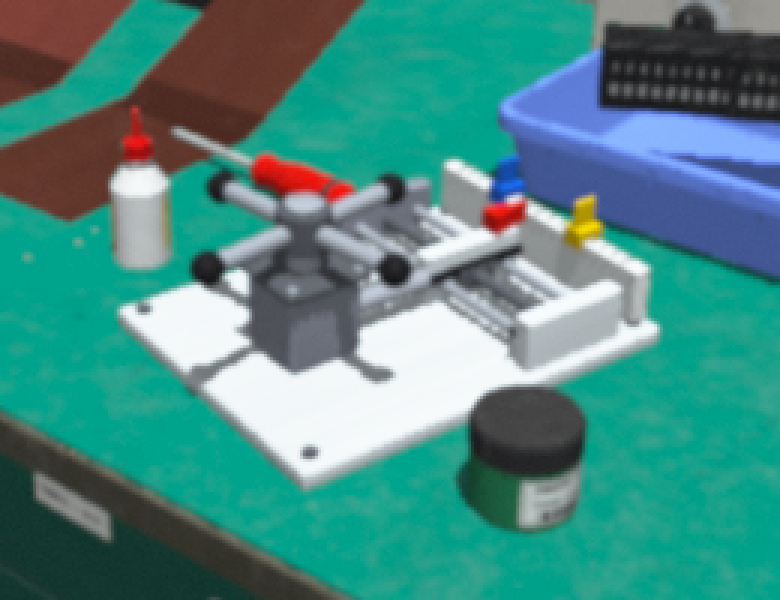

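The top view shows the wheel hub near pixel (345,268). The spokes are roughly along the image axes. The pointer tip is at (362,192), the yellow flag at (382,192) to its right, and the blue flag at (350,183). So the wheel has to turn clockwise.

```bash
cat >> h.py <<'E'
def measure(im):
    hsv=cv2.cvtColor(im,cv2.COLOR_RGB2HSV); out={}
    box=np.zeros(im.shape[:2],np.uint8); box[165:225,310:420]=255
    for n,lo,hi in(("y",(18,110,90),(38,255,255)),("b",(105,120,60),(128,255,255)),("r",(0,130,90),(8,255,255)),):
        m=cv2.inRange(hsv,lo,hi)
        if n=="r": m|=cv2.inRange(hsv,(172,130,90),(180,255,255))
        k,l,s,c=cv2.connectedComponentsWithStats(m&box)
        i=1+np.argmax(s[1:,4]); v,u=np.nonzero(l==i); out[n]=(s[i],np.c_[u,v])
    return out
E
python3 - <<'E'
from h import *
im=cv2.imread("pics/top0.png")[:,:,::-1].copy()
o=measure(im)
for k,(s,p) in o.items(): print(k,s,p.mean(0).round(2),at("top",p.mean(0),60))
for n,p in o.items(): print(n,[(int(v),p[1][p[1][:,1]==v,0].min(),p[1][p[1][:,1]==v,0].max()) for v in np.unique(p[1][:,1])])
# crop->pixels
for n,q,z in(("hub",(378,390),110),("far",(387,277),93),("left",(264,382),93),("right",(491,402),93),("near",(368,507),93),("cornFL",(308,83),50),("cornFR",(590,163),50),("plNL",(200,459),12),("plNR",(499,534),12),("tip",(435,138),60)):
    print(n,at("top",np.array(q)/3.3+[229.85,149.85],z))
E
```

```text
y [378 187   9  10  58] [382.22 191.1 ] [649.8 -63.4  60. ]
b [345 178   9  11  64] [349.28 183.11] [669.5   7.9  60. ]
r [356 191   7  15  53] [359.74 199.85] [631.9 -13.7  60. ]
y [(187, np.int64(380), np.int64(384)), (188, np.int64(380), np.int64(386)), (189, np.int64(380), np.int64(386)), (190, np.int64(379), np.int64(386)), (191, np.int64(379), np.int64(385)), (192, np.int64(379), np.int64(385)), (193, np.int64(378), np.int64(385)), (194, np.int64(378), np.int64(384)), (195, np.int64(379), np.int64(384)), (196, np.int64(383), np.int64(384))]
b [(178, np.int64(348), np.int64(350)), (179, np.int64(348), np.int64(352)), (180, np.int64(347), np.int64(353)), (181, np.int64(346), np.int64(353)), (182, np.int64(347), np.int64(353)), (183, np.int64(346), np.int64(352)), (184, np.int64(346), np.int64(352)), (185, np.int64(346), np.int64(352)), (186, np.int64(345), np.int64(351)), (187, np.int64(346), np.int64(351)), (188, np.int64(349), np.int64(351))]
r [(191, np.int64(362), np.int64(362)), (192, np.int64(361), np.int64(362)), (193, np.int64(361), np.int64(362)), (194, np.int64(361), np.int64(362)), (195, np.int64(361), np.int64(361)), (196, np.int64(360), np.int64(361)), (197, np.int64(359), np.int64(362)), (198, np.int64(359), np.int64(361)), (199, np.int64(358), np.int64(361)), (200, np.int64(358), np.int64(361)), (201, np.int64(357), np.int64(361)), (202, np.int64(356), np.int64(362)), (203, np.int64(356), np.int64(362)), (204, np.int64(356), np.int64(362)), (205, np.int64(360), np.int64(361))]
hub [482.5  26.4 110. ]
far [555.1  17.7  93. ]
left [490.4  97.9  93. ]
right [473.6 -45.7  93. ]
near [409.8  34.4  93. ]
cornFL [691.   64.2  50. ]
cornFR [ 631.8 -121.6   50. ]
plNL [444.1 143.7  12. ]
plNR [388.4 -55.2  12. ]
tip [649.8 -18.5  60. ]
```

```bash
python3 -m pendant '[-0.5,-0.37,0,0,0,0,1,-0.97,-0.735,0,0,0,0,1,-0.97,-0.735,0,0,0,0,1,-0.97,-0.735,0,0,0,0,1,-0.97,-0.735,0,0,0,0,1,-0.97,-0.735,0,0,0,0,1,-0.97,-0.735,0,0,0,0,1,-0.97,-0.735,0,0,0,0,1,-0.97,-0.735,0,0,0,0,1,-0.97,-0.735,0,0,0,0,1,-0.97,-0.735,0,0,0,0,1,-0.97,-0.735,0,0,0,0,1]'
python3 -m pendant '[-0.97,-0.735,0,0,0,0,1,-0.97,-0.735,0,0,0,0,1,-0.4,-0.3,0,0,0,0,1,0,0,0,0,0,1,1,0,0,0,0,0,1,1,0,0,0,0,0,1,1,0,0,0,0,0,1,1,0,0,0,0,0,1,1,0,0,0,0,0,1,1,0,0,0,0,0,1,1,0,0,0,0,0,1,1,0,0,0,0,0,1,1]'
python3 -m pendant '[0,0,0,0,0,1,1,0,0,0,0,0,1,1,0,0,0,0,0,1,1,0,0,0,0,0,1,1,0,0,0,0,0,1,1,0,0,0,0,0,1,1,0,0,0,0,0,1,1,0,0,0,0,0,1,1,0,0,0,0,0,1,1,0,0,0,0,0,1,1,0,0,0,0,0,0.5,1,0,0,0,0,0,0,1]'
```

```text
time: 2.1
tool_pos: [404.7, 149.3, 226.9]
tcp_rot: [3.141, 0.0, 2.818]
contact_force: [0.1, 0.6, -0.8]
grip_width: 2.0
finger_force: 0.0
time: 3.3
tool_pos: [453.3, 78.7, 226.8]
tcp_rot: [3.141, -0.0, 2.187]
contact_force: [0.4, 0.7, -0.2]
grip_width: 0.2
finger_force: 0.0
time: 4.5
tool_pos: [453.3, 78.6, 226.7]
tcp_rot: [-3.141, -0.0, 1.457]
contact_force: [-0.8, -0.8, -0.7]
grip_width: 0.1
finger_force: 0.0
```

```bash
python3 -m pendant '[-0.13,-0.06,0.99,0,0,0,1,0,0,0.99,0,0,0,1,0,0,0.99,0,0,0,1,0,0,0.99,0,0,0,1,0,0,0.99,0,0,0,1,0,0,0,0,0,0,1]'
python3 - <<'E'
from h import *
save("scene","s1.png"); a=cv2.imread("pics/s1.png")[190:390,190:450]; cv2.imwrite("pics/s1c.png",cv2.resize(a,None,fx=3,fy=3,interpolation=3))
E
```

```text
time: 5.1
tool_pos: [448.7, 74.6, 75.4]
tcp_rot: [-3.134, 0.001, 1.458]
contact_force: [-0.6, -0.6, 0.4]
grip_width: 0.8
finger_force: 0.0
```

View pics/s1c.png

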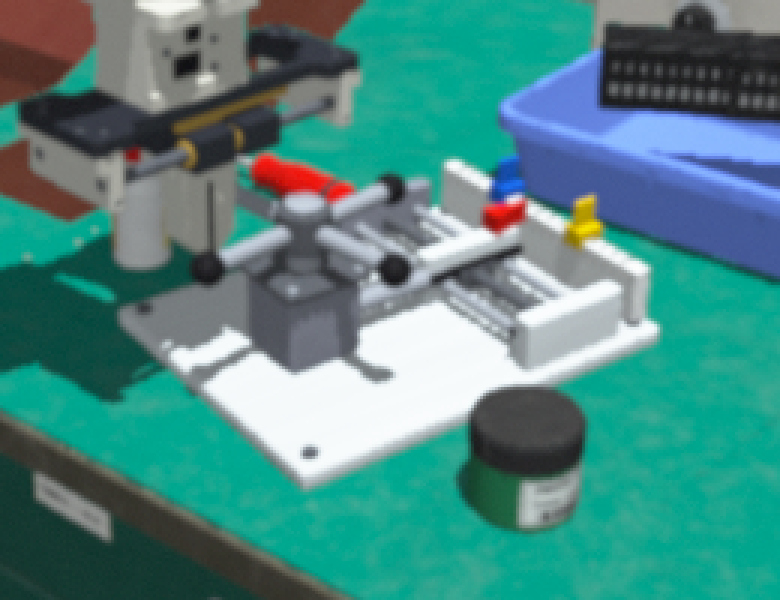

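The fingers are down in the gap between the near and left spokes, clear of the bottle and rail. The pointer hasn't moved. Next I close up to the spoke.

```bash
python3 -m pendant '[0,0.1,0,0,0,0,1,0,0.1,0,0,0,0,1,0,0.1,0,0,0,0,1,0,0.05,0,0,0,0,1,0,0.05,0,0,0,0,1,0,0,0,0,0,0,1]'
```

```text
time: 5.75
tool_pos: [463.6, 72.9, 78.4]
tcp_rot: [3.141, -0.0, 1.456]
contact_force: [-0.5, 0.5, 0.0]
grip_width: 0.3
finger_force: 0.0
```

```bash
python3 -m pendant '[0.02,0.05,0,0,0,0.5,1,0.028,0.053,0,0,0,0.5,1,0.057,0.107,0,0,0,1,1,0.057,0.107,0,0,0,1,1,0.057,0.107,0,0,0,1,1,0,0,0,0,0,0,1]'
```

```text
time: 6.35
tool_pos: [476.6, 76.5, 78.0]
tcp_rot: [-3.14, 0.001, 1.177]
contact_force: [-1.7, -0.0, 0.5]
grip_width: 0.4
finger_force: 0.8
```

```bash
python3 -m pendant '[0.057,0.107,0,0,0,1,1,0.057,0.107,0,0,0,1,1,0.057,0.107,0,0,0,1,1,0.057,0.107,0,0,0,1,1,0.057,0.107,0,0,0,1,1,0.057,0.107,0,0,0,1,1,0.057,0.107,0,0,0,1,1,0.057,0.107,0,0,0,1,1,0,0,0,0,0,0,1]'
python3 - <<'E'
from h import *
save("scene","s2.png"); a=cv2.imread("pics/s2.png")[190:390,190:450]; cv2.imwrite("pics/s2c.png",cv2.resize(a,None,fx=3,fy=3,interpolation=3))
E
```

```text
time: 7.25
tool_pos: [505.1, 72.3, 78.0]
tcp_rot: [-3.141, 0.001, 0.62]
contact_force: [-2.1, 0.6, 0.6]
grip_width: -0.0
finger_force: 0.7
```

View pics/s2c.png

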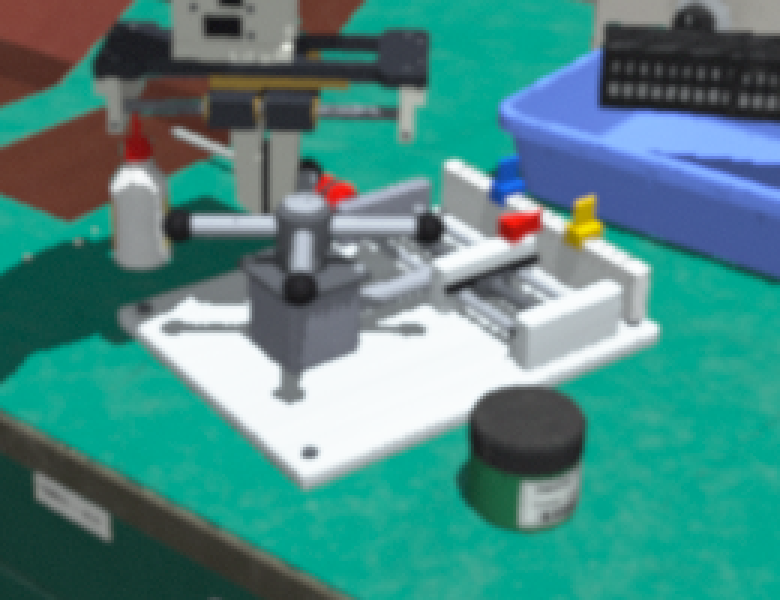

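The wheel turns with the fingers. The pointer (crop 520,225) has moved right toward the yellow flag (585,215), and nothing else has moved. I'll do most of the remaining sweep now.

```bash
python3 -m pendant '[0.057,0.107,0,0,0,1,1,0.057,0.107,0,0,0,1,1,0.057,0.107,0,0,0,1,1,0.057,0.107,0,0,0,1,1,0.057,0.107,0,0,0,1,1,0.057,0.107,0,0,0,1,1,0.057,0.107,0,0,0,1,1,0.057,0.107,0,0,0,1,1,0.057,0.107,0,0,0,1,1,0,0,0,0,0,0,1]'
python3 -m pendant '[0.057,0.107,0,0,0,1,1,0.057,0.107,0,0,0,1,1,0.057,0.107,0,0,0,1,1,0.057,0.107,0,0,0,1,1,0.057,0.107,0,0,0,1,1,0.057,0.107,0,0,0,1,1,0,0,0,0,0,0,1]'
python3 - <<'E'
from h import *
save("top","t2.png"); a=cv2.imread("pics/t2.png")[150:330,230:470]; cv2.imwrite("pics/t2c.png",cv2.resize(a,None,fx=3.3,fy=3.3,interpolation=3))
E
```

```text
time: 8.3
tool_pos: [529.2, 50.6, 78.1]
tcp_rot: [-3.141, 0.0, -0.008]
contact_force: [-0.5, 1.4, -0.4]
grip_width: 0.3
finger_force: 0.7
time: 9.0
tool_pos: [536.0, 29.9, 78.2]
tcp_rot: [-3.141, -0.0, -0.426]
contact_force: [0.0, 1.0, 0.3]
grip_width: 0.0
finger_force: 0.6
```

View pics/t2c.png

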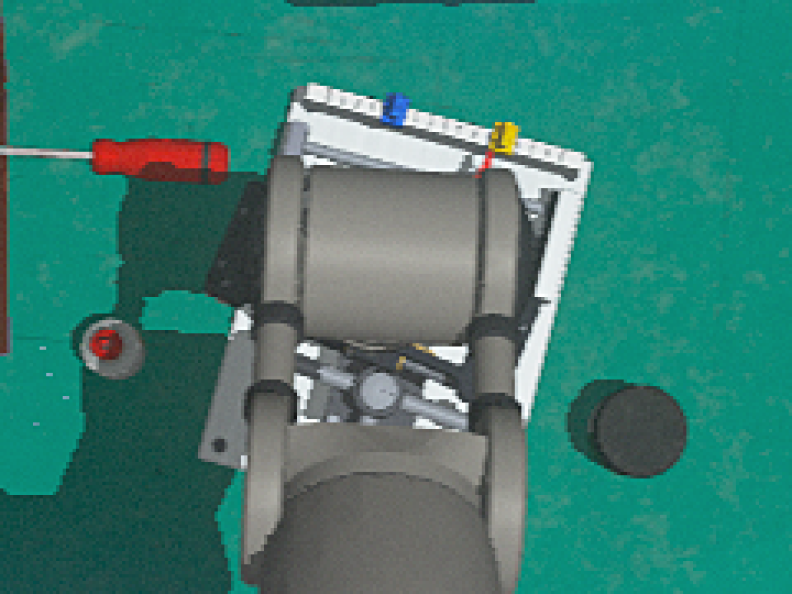

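The pointer tip shows at about crop (490,152), just left of the yellow flag's middle (503,138). The arm hides the rest of the pointer. I'll measure the offset.

```bash
cat >> h.py <<'E'
yaw=-0.272; U=np.array([-np.sin(yaw),np.cos(yaw)]); X=np.array([np.cos(yaw),np.sin(yaw)]); C=np.array([482,26])
def hc(px,z,cam="top"):
    w=at(cam,px,z)[:2]-C; return np.array([w@X,w@U])
def offs(im,cam="top",box=(165,225,310,420),xmin=160):
    f=im.astype(float); r,g,b=f[...,0],f[...,1],f[...,2]
    red=np.clip((r-np.maximum(g,b))/120,0,1); yel=np.clip((np.minimum(r,g)-b)/100,0,1); yel[yel<.3]=0; red[red<.25]=0
    res={}
    for n,w,z in(("tip",red,60),("yel",yel,66)):
        v,u=np.mgrid[box[0]:box[1],box[2]:box[3]]; w=w[box[0]:box[1],box[2]:box[3]]
        h=np.array([hc((a,b),z,cam) for a,b in zip(u[w>0],v[w>0])]); ww=w[w>0]
        k=h[:,0]>(xmin if n=="tip" else 165)
        k&=h[:,0]<215
        res[n]=(np.average(h[k],axis=0,weights=ww[k]).round(2),int(k.sum()),h[k].min(0).round(),h[k].max(0).round())
    return res
E
python3 - <<'E'
from h import *
for n in("top0.png","t2.png"):
    print(n,offs(cv2.imread("pics/"+n)[:,:,::-1]),offs(cv2.imread("pics/"+n)[:,:,::-1],xmin=172)["tip"])
capture("scene");capture("top")
for c in("top","scene"):
    for t,z in(("pointer",60),("flag_yellow",0)):
        for r in pinpoint(c,t)[:1]: print(c,t,round(r["score"],2),hc(r["location"],z,c).round(1))
E
```

```text
top0.png {'tip': (array([170.64,  -6.04]), 34, array([160., -47.]), array([195.,   6.])), 'yel': (array([184.21, -41.41]), 64, array([174., -50.]), array([194., -33.]))} (array([180.93, -20.63]), 18, array([173., -47.]), array([195.,   4.]))
t2.png {'tip': (array([173.09, -35.8 ]), 34, array([161., -48.]), array([195., -30.])), 'yel': (array([184.12, -41.39]), 65, array([174., -50.]), array([194., -33.]))} (array([183.23, -38.34]), 20, array([172., -48.]), array([195., -32.]))
top flag_yellow 0.56 [186.3 -41.7]
scene pointer 0.93 [168.1 -39.8]
```

```bash
sed -i 's|red=np.clip((r-np.maximum(g,b))/120,0,1)|red=np.clip((r-np.maximum(1.6*g,b))/80,0,1)|' h.py
python3 - <<'E'
from h import *
for n in("top0.png","t2.png"):
    im=cv2.imread("pics/"+n)[:,:,::-1]
    for xm in(150,160,167): print(n,xm,offs(im,xmin=xm)["tip"])
print([hc((382.2,191.1),z)for z in(60,75)])
im=cv2.imread("pics/s2.png");
E
```

```text
top0.png 150 (array([158.7 ,   2.13]), 36, array([150.,  -4.]), array([175.,   8.]))
top0.png 160 (array([166.37,   1.94]), 14, array([161.,  -1.]), array([175.,   5.]))
top0.png 167 (array([171.15,   1.89]), 7, array([168.,   0.]), array([175.,   3.]))
t2.png 150 (array([166.52, -33.77]), 15, array([156., -37.]), array([173., -30.]))
t2.png 160 (array([167.44, -34.07]), 13, array([161., -37.]), array([173., -31.]))
t2.png 167 (array([170.85, -34.58]), 7, array([168., -37.]), array([173., -32.]))
[array([185.62211698, -40.93604385]), array([182.78417471, -40.06651315])]
```

```bash
python3 -m pendant '[0.057,0.107,0,0,0,1,1,0.057,0.107,0,0,0,1,1,0.057,0.107,0,0,0,1,1,0.028,0.053,0,0,0,0.5,1,0.028,0.053,0,0,0,0.5,1,0,0,0,0,0,0,1,0,0,0,0,0,0,1]'
python3 - <<'E'
from h import *
save("top","t3.png");save("scene","s3.png")
im=cv2.imread("pics/t3.png")[:,:,::-1]
for xm in(150,160,167): print(xm,offs(im,xmin=xm)["tip"])
b=cv2.imread("pics/s3.png")[230:290,310:410]; t=cv2.imread("pics/t3.png")[170:230,330:430]
cv2.imwrite("pics/c3.png",cv2.resize(np.hstack([b,t]),None,fx=4,fy=4,interpolation=0))
for r in pinpoint("scene","pointer")[:1]: print(hc(r["location"],60,"scene").round(1))
E
```

```text
time: 10.05
tool_pos: [535.5, 15.4, 78.3]
tcp_rot: [-3.141, -0.001, -0.706]
contact_force: [2.4, 1.9, -1.6]
grip_width: 0.4
finger_force: 1.1
150 (array([166.03, -39.49]), 16, array([160., -42.]), array([175., -36.]))
160 (array([166.3 , -39.65]), 15, array([160., -42.]), array([175., -37.]))
167 (array([170.83, -39.8 ]), 7, array([167., -41.]), array([175., -38.]))
[176.  -43.4]
```

View pics/c3.png

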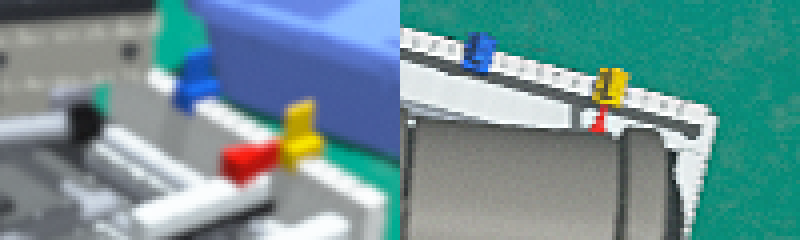

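The left half is the scene view and the right half is the top view. In the top view the pointer tip (crop 600,110) sits almost under the middle of the yellow flag (610,85), about 1 mm short. I'll give one small nudge, then back off, lift and check with a clear view.

```bash
python3 -m pendant '[0.017,0.032,0,0,0,0.3,1,0.017,0.032,0,0,0,0.3,1,0,0,0,0,0,0,1,0,-0.1,0,0,0,0,1,0,-0.25,0,0,0,0,1,0,0,-0.6,0,0,0,1,0,0,-1,0,0,0,1,0,0,-1,0,0,0,1,0,0,-1,0,0,0,1,0,0,-1,0,0,0,1,0,0,0,0,0,0,1]'
python3 -m pendant '[-0.7,-0.7,0,0,0,0,1,-1,-1,0,0,0,0,1,-1,-1,0,0,0,0,1,-1,-1,0,0,0,0,1,-1,-1,0,0,0,0,1,0,0,0,0,0,0,1]'
```

```text
time: 11.3
tool_pos: [543.8, 21.1, 220.5]
tcp_rot: [-3.137, -0.006, -0.749]
contact_force: [1.2, 0.0, -0.6]
grip_width: 0.3
finger_force: 0.0
time: 11.9
tool_pos: [533.3, 225.0, 215.1]
tcp_rot: [3.141, 0.002, -0.744]
contact_force: [0.7, -1.0, -0.4]
grip_width: 0.7
finger_force: 0.0
```

Run:
```python
from h import *
im=capture("top"); cv2.imwrite("pics/t4.png",im[:,:,::-1]); save("scene","s4.png")
for xm in(150,160,167): r=offs(im,xmin=xm); print(xm,r["tip"],r["yel"])
for n,z in(("y",66),("b",66)): print(n,hc(measure(im)[n][1].mean(0),z))
for c in("top","scene"):
  for t,z in(("pointer",60),("flag_yellow",0)):
    for r in pinpoint(c,t)[:1]: print(c,t,round(r["score"],2),hc(r["location"],z,c).round(1))
t=im[150:290,310:440,::-1]; cv2.imwrite("pics/c4.png",cv2.resize(t,None,fx=4.2,fy=4.2,interpolation=0))
```

```text
150 (array([158.54, -40.56]), 35, array([150., -46.]), array([175., -34.])) (array([184.18, -41.39]), 64, array([174., -50.]), array([194., -33.]))
160 (array([165.97, -40.31]), 14, array([160., -44.]), array([175., -37.])) (array([184.18, -41.39]), 64, array([174., -50.]), array([194., -33.]))
167 (array([170.56, -40.78]), 7, array([168., -44.]), array([175., -39.])) (array([184.18, -41.39]), 64, array([174., -50.]), array([194., -33.]))
y [184.4282287  -40.74995039]
b [184.68764703  33.13612883]
top pointer 0.6 [174.4 -35.1]
top flag_yellow 0.2 [ 4.5 -2.6]
scene pointer 0.89 [170.4 -51.9]
```

View pics/c4.png

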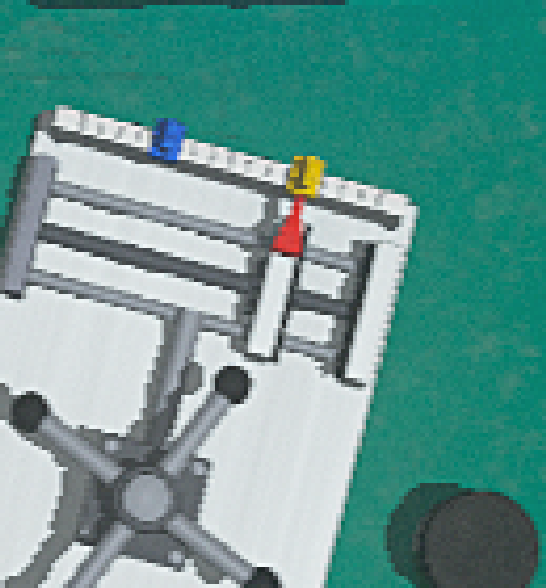

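With a clear view, the pointer tip (crop 299,195) is in line with the middle of the yellow flag (304,177) along the holder axis. I measure -40.5 mm for the pointer and about -41 mm for the flag. The jar hasn't moved and the hand is clear.

```bash
python3 -c "from plant import close_job; print(close_job())"
```

```text
the job is handed in; nothing more can be done
None
```

I turned the handwheel clockwise by pushing one spoke until the red pointer lined up with the yellow flag, to within about 1 mm by the top camera. The hand is clear, nothing else was touched, and the job is handed in; no verdict came back.

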